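# Load an undrilled handle scale from the slotted rack into the leaf drill jig

## Robot

A 6-joint arm with a two-finger parallel gripper is mounted at the origin on the work surface; the furniture and walls round the work are solid. World frame = base frame: x ahead of the robot, y to its left, z up, the work surface at z = 0. Lengths are in m, angles in rad, forces in N, time in s.
With the tool pointing down it reaches from about 0.325 to 0.925 m from the base axis. Payload 3.1 kg.
Tool frame: the origin (TCP) lies midway between the tips of the shut fingers; the grasp point (between the pads) lies 19 mm behind it; z points along the fingers, y is the line along which they close (so a half turn about z gives the same grasp; the last joint's range is limited). The gripper opens to 85 mm and grips with 20 to 120 N. Pads are 22 mm wide; open, the fingers measure 114 mm over their backs; the gripper's body (76 mm by 85 mm) begins 54 mm behind the grasp point. The pads swing forward as they close: fully open they stand 13 mm farther back than shut.
Start: joints at [1.076, 0.217, 1.613, -0, 1.311, -0.112], TCP at [0.233, 0.58, 0.231] pointing down, gripper open.
Joint ranges: [-2.75, 2.75], [-0.78, 2.1], [0.31, 2.55], [-1.13, 4.27], [0.13, 2.63], [-2.58, 2.58]. Speed limits (rad/s): [2.79, 2.79, 3.14, 3.14, 3.14, 3.14].

## Interface

Orientations are given as a unit quaternion [w, x, y, z].
In Python, from station import monitor, viewer, arm gives the robot as it stands.
- The arm moves only by the shell command python3 -m pendant 'ROWS' [FORCE]. ROWS is JSON, a list of rows, each a list of 3 entries, a list of its own where there are three numbers: the shift along the tool's x, y, z scaled (see below), then the turn, a rotation vector about the tool's x, y, z scaled (see below), then the opening, from 0 (shut) to 1 (fully open). A call has 1 to 12 rows; each row shifts and turns the commanded pose from where the row before left it, along the tool's axes as they then stand; what a row does not reach is not made up. The controller multiplies each number of a shift by 40 mm and each number of a turn by 8 degrees. A row lasts 1/8 s, in which the tool goes at most 62.5 mm and 10.7 degrees, less where a joint would pass 70% of its speed; a pose out of reach is approached as far as the arm can. A call with a number of a shift or a turn outside -1 to 1 is refused whole. A call with a gripper value outside its range is refused whole. The fingers move at their own pace and stop on an object; FORCE is the grip in N (left out, the last holds). Time passes only in rows, so rows that do not move let the fingers close. It gives the time, the measured TCP pose, the force, the opening and the grip force at its end, in the units of the state.
- monitor.state(): the state, without advancing time (a new reading comes with each control period).
- viewer.capture(name): name is "side" or "top" or "wrist"; returns a dict with "img" (384x512x3 uint8, red, green, blue), "depth" (384x512 float32, m along the optical axis (not along the pixel's ray), 0 where there is no reading), "mtx" (3x3 intrinsics, pixels), "position" and "rotation" of the camera in the world; the wrist camera has in their place "mount" (4x4, takes a point from camera to tool coordinates, whose origin is the TCP and whose axes are the flange's). Camera axes: x right, y up, looking along -z (the intrinsics and any distortion apply to the point x, -y, -z); pixel columns grow to the right and rows downward; lengths in m; the calibration is good to about 2 mm. The wrist camera is an equidistant fisheye: a pixel r from the principal point sees the ray r / f radians off the axis. A picture is of the moment at which its call begins: read the wrist's pose just before it.
- arm.close_job(): hands the job in; it is judged then, once.
The state is a dict: "t": time; "joint_pos": joint angles; "joint_velocities": joint speeds; "effort": joint torques, N m; "tcp_pos": TCP position; "tool_rot": TCP orientation; "wrist_force": force on the tool from outside, world axes, zero at the start; "moment": the same for the moment, N m; "grip_width": finger opening in m; "gripper_force": force on a finger pad.
Only numpy, scipy, OpenCV 4.12 (cv2) and the standard library are available. Lean on these libraries where they do the work, as an engineer would, in place of code of your own. Each camera call takes 0.05 s, during which the arm holds its last target. There are 200 camera calls.

## Task

One knife-handle scale in the slotted rack is still a plain square-cornered blank and has to be drilled: slide it straight up out of its slot, lay it down flat on the bench and let go of it. Then take it up again flat and lay it in the nest of the drill jig. Swing the jig's leaf over until it is fully shut on the blank, and leave the two shaped scales standing where they are in the rack.

Things in the scene. Friction and masses are not known exactly. Their poses are not given: they have to be found in the camera images.
- blank_scale: the blank: plain rectangular wooden slab, 125 x 38 x 10 mm, 60 g. Origin: centre of one large face; own x across the 38 mm, y along the 125 mm, z through the thickness (slab from z = 0 to 10 mm). It starts standing on a long edge in one of the rack's slots, own x pointing down, top edge 50 mm above the bench: 4 mm over the rack's cheeks, 10 mm over the shaped scales
- blank_mid (a point): centre of the blank's volume; axes as blank_scale
- profiled_scale_a: a finished scale: shaped wood, 118 x 28 x 9 mm, straight spine, waisted belly, two pin holes. Stands on its spine in another slot, top 40 mm above the bench, below the cheek tops. Origin: centre of one large face; own x down, y along its length
- profiled_scale_b: the second finished scale, like profiled_scale_a, in the remaining slot
- rack: slotted wooden rack, fixed, 152 (x) x 168 (y) x 46 mm high. Origin: centre of its underside. A 12 mm board with a grooved cheek at each y end; three slots along y at own x = -50, 0, +50 mm, a scale in each. Grooves 13 mm wide, 34 mm deep; they hold the last 10 mm of each end. Between the cheeks (own y -52 to +52 mm) it is open, so the faces of a scale are free for fingers
- jig: leaf drill jig, fixed: aluminium base plate 106 (x) x 158 (y) x 12 mm high with dark locating blocks round a nest and a hinged steel leaf. Origin: underside, below the middle of the nest; own +x is the hinge side (the robot's right)
- jig_nest (a point): centre of the nest's floor, 12 mm above the bench, jig axes. The nest takes the blank lying flat, its length along y: 42 mm (x) x 129 mm (y) between blocks 8 mm high. No blocks on the long sides from own y = -36 to +36 mm, so fingers have room there
- leaf_hinge (a point): middle of the leaf's hinge axis, which runs along the jig's y, 48 mm from the nest's centre on the jig's +x side, 26.8 mm above the bench
- leaf_tab (a point): outer end of the thumb tab (34 mm wide, 6 mm thick) in the middle of the leaf's free edge, 98 mm from the hinge axis. The leaf is a plate 100 mm wide (along y), 6 mm thick; two brass drill bushings stand 5 mm proud of its top, 48 mm from the hinge axis, 35 mm either side of the middle
- leaf (a joint): angle of the leaf, rad: 0 = shut, level over the nest, its top 29.8 mm above the bench, its underside 1.8 mm over a seated blank; 2.55 to 2.8 at the start = open, leaning back over the jig's +x side, tab about 60 to 80 mm above the bench. The hinge is stiff: the leaf stays where it is left (about 3 N at the tab moves it)

How it is judged:
On the way, in this order (a step that is already met when the one before it is completed fails the run):
1. the blank has been drawn straight up clear of its slot: its lower edge above the cheeks, over the rack, still upright within 30 degrees (z of blank_mid in the frame of rack above 0.066 m and horizontal distance between blank_mid and rack below 0.11 m and angle between the x axis of blank_scale and the z axis of rack, either way round below 0.52 rad), for 0.05 s.
2. the blank lies flat on the bench top, let go and at rest (height (world z) of blank_mid below 0.009 m and angle between the z axis of blank_scale and the z axis of rack, either way round below 0.08 rad and contact force between blank_scale and the arm below 0.1 N and contact force between blank_scale and the fingers below 0.1 N and linear speed of blank_scale below 0.03 m/s), for 0.2 s.
At the end, for the whole second after the job is handed in: the blank lies flat on the floor of the jig's nest between the locating blocks (centre within 4 mm across and 5 mm along, either face up, either end first), at rest, the leaf is shut on it (within 0.05 rad), and both shaped scales still stand in the rack, within 20 mm of where they were (x of blank_mid in the frame of jig_nest between -0.004 and 0.004 m and y of blank_mid in the frame of jig_nest between -0.005 and 0.005 m and z of blank_mid in the frame of jig_nest between 0.002 and 0.009 m and angle between the z axis of blank_scale and the z axis of jig, either way round below 0.06 rad and angle between the y axis of blank_scale and the y axis of jig, either way round below 0.08 rad and value of joint leaf below 0.05 rad and linear speed of blank_scale below 0.02 m/s and distance of each of profiled_scale_a, profiled_scale_b from where it was at the start of the episode below 0.02 m); the robot touches nothing.
It fails at once if a shaped scale is pulled or knocked more than 20 mm from its place (distance of any of profiled_scale_a, profiled_scale_b from where it was at the start of the episode above 0.02 m).
It also fails if it takes over 72 s, if anything falls off the work surface, if the arm or the gripper's body presses on something with over 40 N, if the wrist force passes 120 N, or if a joint passes its speed limit or range.

## Working session

There is one attempt and no reset: what is moved stays moved. The work goes in short steps, Python scripts to look and compute and a shell command to move; the robot and the scene stay as the last step left them, time stands still between calls to the robot, and variables do not carry over. Pictures are saved under pics/ and viewed, at most 10 in all, crops included, and the job is handed in when it is done.

```bash
mkdir -p pics; ls; python3 - <<'E'
from station import monitor, viewer, arm
import cv2,numpy as np
print(monitor.state())
for n in("top","side"):
    c=viewer.capture(n); cv2.imwrite(f"pics/{n}0.png",c["img"][:,:,::-1]); np.savez(f"{n}0.npz",**c)
    print(n,c["mtx"],c["position"],c["rotation"], [k for k in c])
E
```

```text
pics
{'t': 0.0, 'joint_pos': array([ 1.07578508e+00,  2.17764814e-01,  1.61492287e+00, -7.17948940e-06,
        1.31128254e+00, -1.12183954e-01]), 'joint_velocities': array([-0.00040729, -0.00126008,  0.00129068, -0.0001565 , -0.00051707,
        0.00080968]), 'effort': array([ 2.03480806e-03, -3.96844339e+01, -3.03854764e+01, -6.86389399e-05,
        9.70933470e-03,  3.33027067e-06]), 'tcp_pos': array([0.23305196, 0.57905477, 0.22996753]), 'tool_rot': array([-3.52083664e-04,  1.90245871e-01,  9.81735756e-01, -1.13545544e-03]), 'wrist_force': array([-0.66105559,  0.09625622,  0.92023742]), 'moment': array([ 0.00808969, -0.02477001, -0.02211837]), 'gripper_force': 0.0, 'grip_width': 0.08550811201970906}
top [[470.63226985   0.         253.62338803]
 [  0.         470.63226985 180.56477507]
 [  0.           0.           1.        ]] [ 0.30414206 -0.05947284  0.98454878] [ 0.71529508  0.08885794 -0.08421034 -0.68801587] ['img', 'depth', 'mtx', 'position', 'rotation']
side [[432.07681859   0.         256.2559087 ]
 [  0.         432.07681859 194.70237247]
 [  0.           0.           1.        ]] [0.51863978 0.87390296 0.55223556] [0.01278629 0.00287649 0.50804368 0.8612316 ] ['img', 'depth', 'mtx', 'position', 'rotation']
```

View pics/top0.png

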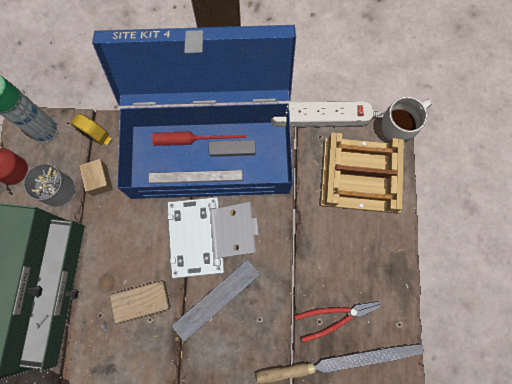

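View pics/side0.png

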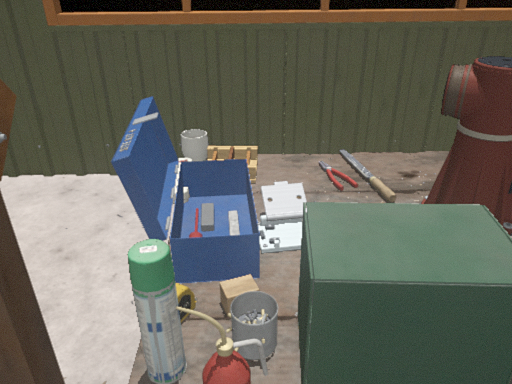

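The top view shows the rack at the upper right around (365,172) with its slots running left-right. The jig is at (210,238), with its open leaf on the right, and there is free bench around (345,255). Next I'll enlarge the rack and jig.

```bash
cat > h.py <<'E'
import numpy as np, cv2
from scipy.spatial.transform import Rotation as R
def rot(q): return R.from_quat(np.roll(q,-1)).as_matrix()
def ray(c,u,v):
    K=c["mtx"]; d=np.array([(u-K[0,2])/K[0,0],-(v-K[1,2])/K[1,1],-1.]); return rot(c["rotation"])@d
def atz(c,u,v,z):
    d=ray(c,u,v); p=np.array(c["position"]); return p+d*(z-p[2])/d[2]
def bydepth(c,u,v): return np.array(c["position"])+ray(c,u,v)*c["depth"][int(round(v)),int(round(u))]
E
python3 - <<'E'
from h import *
c=dict(np.load("top0.npz"))
im=c["img"][:,:,::-1]
a=cv2.resize(im[120:220,310:420],None,fx=5,fy=5,interpolation=cv2.INTER_CUBIC)
cv2.imwrite("pics/rack.png",a)
b=cv2.resize(im[190:285,160:265],None,fx=6,fy=6,interpolation=cv2.INTER_CUBIC)
cv2.imwrite("pics/jig.png",b)
E
```

```text
(no output)
```

View pics/rack.png

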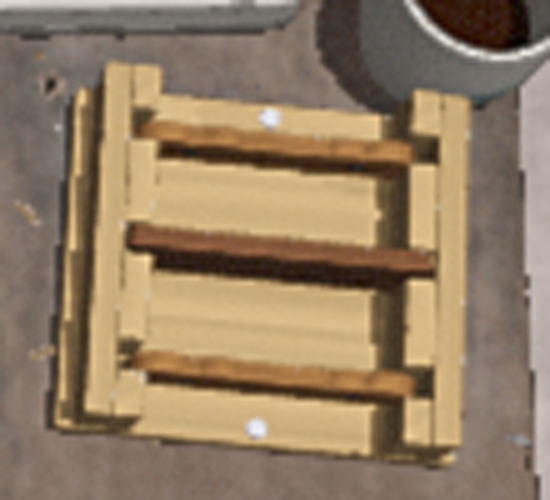

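View pics/jig.png

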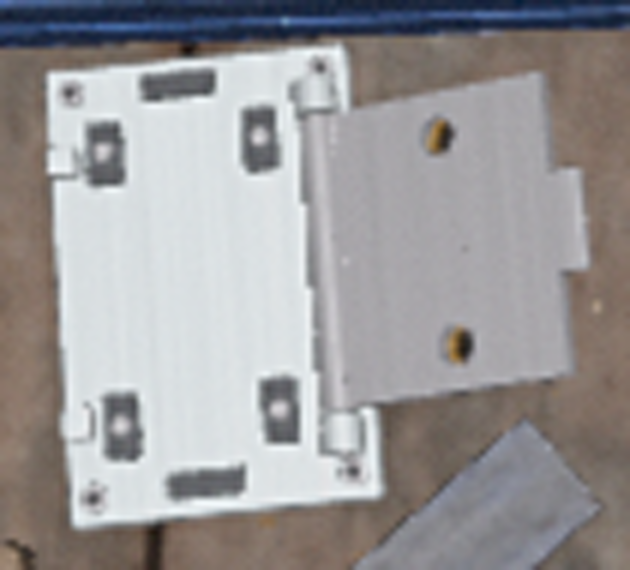

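The middle scale is the blank: it is straight-edged, its ends reach the cheeks, and its top edge runs from crop (128,236) to (436,262). In the jig crop the four side blocks are at (105,153), (260,138), (122,427) and (279,410), the end blocks at (178,84) and (206,482), and the tab end at (583,218).

```bash
python3 - <<'E'
from h import *
np.set_printoptions(precision=4,suppress=True)
c=dict(np.load("top0.npz"))
r=lambda x,y,z:atz(c,310+(x+.5)/5-.5,120+(y+.5)/5-.5,z)
j=lambda x,y,z:atz(c,160+(x+.5)/6-.5,190+(y+.5)/6-.5,z)
a,b=r(128,235,.05),r(436,262,.05); print("blank",a,b,np.linalg.norm(a-b),(a+b)/2, "ang y", np.degrees(np.arctan2(*(a-b)[[1,0]])))
# cheek corners top
q=[r(106,63,.046),r(470,97,.046),r(458,447,.046),r(86,412,.046)]
for p in q: print("cheek",p)
print(np.mean(q,0),[np.linalg.norm(q[i]-q[i-1]) for i in range(4)])
for x,y in((282,250),(280,230)): print("depth",bydepth(c,310+x/5,120+y/5))
s=[j(105,153,.02),j(260,138,.02),j(279,410,.02),j(122,427,.02)]
print("jig",s,np.mean(s,0),np.linalg.norm(s[0]-s[1]),np.linalg.norm(s[0]-s[3]))
e=[j(178,84,.02),j(206,482,.02)];print(e,np.mean(e,0),np.linalg.norm(e[0]-e[1]),np.degrees(np.arctan2(*(e[0]-e[1])[[1,0]])))
p=[j(48,73,.012),j(345,46,.012),j(383,495,.012),j(75,527,.012)]
print("plate",p,np.mean(p,0),[np.linalg.norm(p[i]-p[i-1]) for i in range(4)])
for x,y in((579,218),(450,250),(360,250),(190,280)): print("depth",bydepth(c,160+x/6,190+y/6))
for z in (.06,.07,.08):print("tab",j(585,218,z))
# free-space check around put-down area
for u in range(320,420,20): print([round(bydepth(c,u,v)[2],3) for v in (215,225,240,255,270,285)])
E
```

```text
blank [ 0.5742 -0.2155  0.05  ] [ 0.5675 -0.342   0.05  ] 0.12661194592270567 [ 0.5708 -0.2788  0.05  ] ang y 86.98722857551077
cheek [ 0.6504 -0.2072  0.046 ]
cheek [ 0.6411 -0.36    0.046 ]
cheek [ 0.4913 -0.3494  0.046 ]
cheek [ 0.4999 -0.1989  0.046 ]
[ 0.5707 -0.2789  0.046 ] [np.float64(0.1507376996371272), np.float64(0.1530681318288296), np.float64(0.15025409502355233), np.float64(0.15069916603676453)]
depth [ 0.5692 -0.2795  0.0507]
depth [ 0.5893 -0.2881  0.0112]
jig [array([0.4656, 0.1075, 0.02  ]), array([0.4729, 0.0543, 0.02  ]), array([0.3801, 0.0418, 0.02  ]), array([0.3723, 0.0944, 0.02  ])] [0.4227 0.0745 0.02  ] 0.053741090415331566 0.09417768868707928
[array([0.4908, 0.0841, 0.02  ]), array([0.3552, 0.0648, 0.02  ])] [0.423  0.0744 0.02  ] 0.1369984587724253 8.083231234957884
plate [array([0.4945, 0.1312, 0.012 ]), array([0.5082, 0.0275, 0.012 ]), array([0.3536, 0.0056, 0.012 ]), array([0.3389, 0.109 , 0.012 ])] [0.4238 0.0683 0.012 ] [np.float64(0.15714420162342868), np.float64(0.10458874199982435), np.float64(0.15615712966338396), np.float64(0.10441469756011423)]
depth [ 0.4404 -0.0581  0.0739]
depth [ 0.4312 -0.0158  0.0532]
depth [0.432  0.0151 0.0392]
depth [0.4227 0.0749 0.0141]
tab [ 0.4434 -0.0592  0.06  ]
tab [ 0.4419 -0.0592  0.07  ]
tab [ 0.4404 -0.0592  0.08  ]
[np.float64(0.002), np.float64(0.0), np.float64(-0.002), np.float64(0.002), np.float64(-0.002), np.float64(-0.001)]
[np.float64(0.0), np.float64(0.001), np.float64(0.003), np.float64(-0.0), np.float64(0.005), np.float64(-0.006)]
[np.float64(0.001), np.float64(0.985), np.float64(-0.0), np.float64(-0.0), np.float64(-0.001), np.float64(-0.001)]
[np.float64(0.0), np.float64(-0.002), np.float64(0.001), np.float64(-0.002), np.float64(-0.001), np.float64(0.001)]
[np.float64(0.001), np.float64(0.002), np.float64(0.002), np.float64(-0.001), np.float64(-0.003), np.float64(-0.002)]
```

```bash
cat >> h.py <<'E'
def yaw_rot(deg):  # tool down, tool y at world angle deg
    a=np.radians(deg); y=np.array([np.cos(a),np.sin(a),0]); z=np.array([0,0,-1.]); return np.c_[np.cross(y,z),y,z]
def plan(p,Rt=None):
    from station import monitor
    s=monitor.state(); Rc=rot(s["tool_rot"]); np.set_printoptions(precision=3,suppress=True)
    print("t",s["t"],"tcp",s["tcp_pos"],"q",s["joint_pos"],"w",s["wrist_force"])
    d=np.array(p)-s["tcp_pos"]; print("shift units(now axes)",Rc.T@d/.04, "mm",d*1000)
    if Rt is not None:
        w=R.from_matrix(Rc.T@Rt).as_rotvec(degrees=True)/8; print("turn units",w,"| shift units(target axes)",Rt.T@d/.04)
E
python3 - <<'E'
from h import *
P=[]
for n in("top","side"):
    c=dict(np.load(n+"0.npz")); v,u=np.mgrid[0:384,0:512]; K=c["mtx"]; d=c["depth"]
    X=np.stack([(u-K[0,2])/K[0,0]*d,-(v-K[1,2])/K[1,1]*d,-d],-1)[d>0]
    P.append(X@rot(c["rotation"]).T+c["position"])
P=np.vstack(P); np.set_printoptions(linewidth=200)
print("rows x .15..0.75, cols y .65..-.45 : max z mm")
for x in np.arange(.15,.8,.05):
    print(round(x,2),[int(1000*max([-.01,*P[(abs(P[:,0]-x)<.025)&(abs(P[:,1]-y)<.025)][:,2]])) for y in np.arange(.65,-.46,-.05)])
plan([.571,-.279,.2],yaw_rot(-3))
E
```

```text
rows x .15..0.75, cols y .65..-.45 : max z mm
0.15 [-10, -10, -10, -10, 4, 226, 226, 213, 5, 5, 5, 6, 4, 5, 28, 28, 28, 20, 14, 5, 4, 4, -10]
0.2 [-10, -10, -10, 226, 227, 227, 227, 227, 5, 5, 4, 12, 9, 4, 4, 24, 28, 23, 18, 19, 18, 16, -10]
0.25 [-10, -10, -10, 227, 227, 227, 228, 228, 5, 30, 29, 26, 15, 13, 5, 5, 15, 17, 16, 4, 14, 15, -10]
0.3 [-10, -10, -10, 227, 227, 227, 228, 228, 119, 30, 32, 30, 14, 14, 14, 4, 16, 16, 17, 15, 6, 3, -10]
0.35 [-10, -10, -10, 227, 227, 227, 229, 228, 5, 4, 26, 26, 29, 35, 16, 5, 5, 5, 5, 5, 6, 4, -10]
0.4 [-10, -10, -10, 226, 227, 227, 229, 229, 150, 5, 4, 25, 36, 59, 74, 4, 4, 5, 4, 5, 5, 4, -10]
0.45 [-10, -10, -10, 227, 227, 227, 229, 229, 140, 4, 25, 28, 38, 62, 76, 4, 3, 4, 5, 7, 6, 5, -10]
0.5 [-10, -10, -10, 64, 112, 79, 79, 49, 48, 107, 108, 108, 108, 109, 108, 108, 49, 49, 43, 47, 50, 4, -10]
0.55 [-10, -10, -10, 168, 141, 79, 80, 49, 49, 107, 19, 20, 21, 19, 8, 107, 103, 52, 53, 53, 54, 4, -10]
0.6 [-10, -10, -10, 187, 225, 224, 5, 58, 40, 108, 32, 30, 26, 27, 26, 107, 4, 50, 52, 49, 51, 4, -10]
0.65 [-10, -10, -10, 5, 227, 227, 64, 68, 132, 113, 112, 108, 107, 26, 25, 108, 17, 48, 48, 88, 88, 89, -10]
0.7 [-10, -10, -10, -3, 195, 5, 4, 4, 272, 273, 273, 282, 285, 162, 147, 233, 39, 37, 40, 87, 88, 90, -10]
0.75 [-10, -10, -10, -10, -10, -10, -10, -10, 268, 271, 272, 273, 276, 273, 274, 273, -10, 35, 37, 35, -10, -10, -10]
t 0.1 tcp [0.233 0.579 0.23 ] q [ 1.076  0.218  1.615 -0.     1.311 -0.112] w [-0.227 -0.672 -0.155]
shift units(now axes) [-15.85  -16.743   0.785] mm [ 337.936 -858.12   -30.102]
turn units [-0.014  0.008  8.884] | shift units(target axes) [-20.981   9.56    0.753]
```

```bash
python3 -m pendant '[[[0,0,-1],[0,0,0],1],[[0,0,-1],[0,0,0],1],[[-0.83,-0.95,0],[0,0,0],1],[[-0.83,-0.95,0],[0,0,0],1],[[-0.83,-0.95,0],[0,0,0],1],[[-0.83,-0.95,0],[0,0,0],1],[[-0.83,-0.95,0],[0,0,0],1],[[-0.83,-0.95,0],[0,0,0],1],[[-0.83,-0.95,0],[0,0,0],1],[[-0.83,-0.95,0],[0,0,0],1],[[-0.83,-0.95,0],[0,0,0],1],[[-0.83,-0.95,0],[0,0,0],1]]' 40
python3 -c "
from h import *
plan([.571,-.279,.2],yaw_rot(-3))"
```

```text
t: 1.6
tcp_pos: [0.3994, 0.1017, 0.3109]
tool_rot: [-0.0, 0.19, 0.982, 0.0]
wrist_force: [0.8, 1.6, 0.2]
grip_width: 0.0855
gripper_force: 0.0
t 1.6 tcp [0.399 0.102 0.311] q [ 0.079 -0.322  1.981  0.     1.483 -1.109] w [0.821 1.61  0.189]
shift units(now axes) [-7.534 -7.228  2.772] mm [ 171.561 -380.713 -110.944]
turn units [ 0.    -0.001  8.884] | shift units(target axes) [-9.28   4.781  2.774]
```

```bash
python3 -m pendant '[[[0,0,0],[0,0,1],0.35],[[0,0,0],[0,0,1],0.35],[[0,0,0],[0,0,1],0.35],[[0,0,0],[0,0,1],0.35],[[0,0,0],[0,0,1],0.35],[[0,0,0],[0,0,1],0.35],[[0,0,0],[0,0,1],0.35],[[0,0,0],[0,0,1],0.35],[[0,0,0],[0,0,0.88],0.35]]'
python3 -m pendant '[[[-1,0.5,0],[0,0,0],0.35],[[-1,0.5,0],[0,0,0],0.35],[[-1,0.5,0],[0,0,0],0.35],[[-1,0.5,0],[0,0,0],0.35],[[-1,0.5,0],[0,0,0],0.35],[[-1,0.5,0],[0,0,0],0.35],[[-1,0.5,0],[0,0,0],0.35],[[-1,0.5,0],[0,0,0],0.35],[[-1,0.5,0.8],[0,0,0],0.35],[[-0.28,0.28,1],[0,0,0],0.35],[[0,0,0.95],[0,0,0],0.35],[[0,0,0],[0,0,0],0.35]]'
python3 - <<'E'
from h import *
plan([.571,-.279,.022],yaw_rot(-3))
from station import viewer,monitor
s=monitor.state();c=viewer.capture("wrist");np.savez("w1.npz",**c,tcp=s["tcp_pos"],tr=s["tool_rot"]);cv2.imwrite("pics/w1.png",c["img"][:,:,::-1])
print(c["mtx"],c["mount"],s["grip_width"])
E
```

```text
t: 2.72
tcp_pos: [0.3991, 0.1032, 0.3107]
tool_rot: [-0.0, 0.727, 0.687, -0.0]
wrist_force: [0.6, 0.6, -0.3]
grip_width: 0.0301
gripper_force: 0.0
t: 4.22
tcp_pos: [0.568, -0.2756, 0.1959]
tool_rot: [-0.005, 0.725, 0.688, -0.001]
wrist_force: [-0.2, 0.4, 0.3]
grip_width: 0.0304
gripper_force: 0.0
t 4.225 tcp [ 0.568 -0.276  0.196] q [-0.563  0.267  1.621  0.     1.264 -0.511] w [-0.24   0.429  0.322]
shift units(now axes) [-0.103  0.12   4.346] mm [   2.982   -3.374 -173.891]
turn units [-0.067 -0.038  0.001] | shift units(target axes) [-0.08   0.079  4.347]
[[297.319   0.    255.965]
 [  0.    297.319 192.675]
 [  0.      0.      1.   ]] [[-0.001  0.954  0.3    0.077]
 [ 1.     0.001 -0.     0.   ]
 [-0.001  0.3   -0.954 -0.141]
 [ 0.     0.     0.     1.   ]] 0.030351708956373426
```

View pics/w1.png

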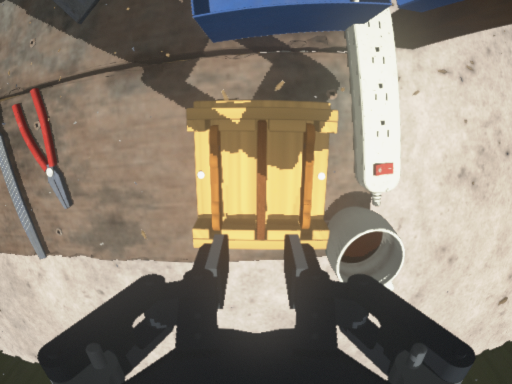

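The wrist view shows the blank in the middle slot from (262,121) to (262,240). The mug's left rim is at (328,245). I'll refine the blank's position and check the mug clearance.

```bash
cat >> h.py <<'E'
def watz(c,u,v,z):
    K=c["mtx"]; x,y=u-K[0,2],v-K[1,2]; r=np.hypot(x,y)+1e-9; th=r/K[0,0]
    d=np.array([np.sin(th)*x/r,-np.sin(th)*y/r,-np.cos(th)]); M=c["mount"]; Rt=rot(c["tr"])
    o=c["tcp"]+Rt@M[:3,3]; d=Rt@M[:3,:3]@d; return o+d*(z-o[2])/d[2]
E
python3 - <<'E'
from h import *
c=dict(np.load("w1.npz")); np.set_printoptions(precision=4,suppress=True)
a,b=watz(c,262.5,121,.05),watz(c,262,240,.05); print(a,b,np.linalg.norm(a-b),(a+b)/2,np.degrees(np.arctan2(*(a-b)[[1,0]])))
print("mug",watz(c,328,245,.088),watz(c,365,207,.088), "scales",watz(c,214,180,.04),watz(c,308,180,.04))
t=dict(np.load("top0.npz")); print([atz(t,u,v,.088) for u,v in((381,118),(403,140))])
plan([.571,-.279,.022],yaw_rot(-3))
E
```

```text
[ 0.5767 -0.2168  0.05  ] [ 0.5702 -0.3418  0.05  ] 0.12515598547995038 [ 0.5734 -0.2793  0.05  ] 87.0500646272599
mug [ 0.6336 -0.3325  0.088 ] [ 0.6683 -0.2958  0.088 ] scales [ 0.5234 -0.2754  0.04  ] [ 0.6213 -0.2804  0.04  ]
[array([ 0.6693, -0.3024,  0.088 ]), array([ 0.6239, -0.3452,  0.088 ])]
t 4.275 tcp [ 0.57  -0.277  0.199] q [-0.563  0.265  1.618  0.     1.264 -0.511] w [-0.092  0.318  0.347]
shift units(now axes) [-0.071  0.053  4.428] mm [   1.211   -2.488 -177.136]
turn units [-0.031 -0.018  0.003] | shift units(target axes) [-0.061  0.033  4.428]
```

```bash
python3 -m pendant '[[[-0.06,0.06,0],[0,0,0],0.35],[[0,0,1],[0,0,0],0.35],[[0,0,1],[0,0,0],0.35],[[0,0,1],[0,0,0],0.35],[[0,0,0.7],[0,0,0],0.35],[[0,0,0.5],[0,0,0],0.35],[[0,0,0.22],[0,0,0],0.35],[[0,0,0],[0,0,0],0.35],[[0,0,0],[0,0,0],0.35]]'
python3 -c "
from h import *
plan([.572,-.279,.022],yaw_rot(-3))"
```

```text
t: 5.4
tcp_pos: [0.5746, -0.2806, 0.0261]
tool_rot: [0.001, 0.725, 0.689, 0.0]
wrist_force: [0.3, 0.3, -0.1]
grip_width: 0.0295
gripper_force: 0.0
t 5.4 tcp [ 0.575 -0.281  0.026] q [-0.564  0.481  1.693 -0.     0.965 -0.512] w [ 0.31   0.271 -0.074]
shift units(now axes) [ 0.036 -0.067  0.102] mm [-2.604  1.569 -4.102]
turn units [0.017 0.01  0.004] | shift units(target axes) [ 0.036 -0.067  0.103]
```

```bash
python3 -m pendant '[[[0,-0.06,0.08],[0,0,0],0.35],[[0,0,0],[0,0,0],0.2],[[0,0,0],[0,0,0],0],[[0,0,0],[0,0,0],0],[[0,0,0],[0,0,0],0]]' 40
python3 -c "
from h import *
plan([.572,-.279,.022],yaw_rot(-3))"
```

```text
t: 6.02
tcp_pos: [0.5712, -0.2798, 0.0215]
tool_rot: [0.0, 0.725, 0.689, 0.0]
wrist_force: [0.4, 0.7, 1.6]
grip_width: 0.009
gripper_force: 39.6
t 6.025 tcp [ 0.571 -0.28   0.022] q [-0.566  0.483  1.7   -0.     0.958 -0.514] w [0.422 0.665 1.564]
shift units(now axes) [ 0.022  0.02  -0.011] mm [0.835 0.85  0.456]
turn units [0.002 0.001 0.003] | shift units(target axes) [ 0.022  0.02  -0.011]
```

```bash
python3 -m pendant '[[[0,0,-0.3],[0,0,0],0],[[0,0,-0.4],[0,0,0],0],[[0,0,-0.5],[0,0,0],0],[[0,0,-0.5],[0,0,0],0],[[0,0,-0.5],[0,0,0],0],[[0,0,0],[0,0,0],0],[[0,0,0],[0,0,0],0]]'
python3 - <<'E'
from h import *
plan([.41,-.23,.014],yaw_rot(-3))
from station import viewer,monitor
s=monitor.state();c=viewer.capture("wrist");np.savez("w2.npz",**c,tcp=s["tcp_pos"],tr=s["tool_rot"]);cv2.imwrite("pics/w2.png",c["img"][:,:,::-1])
E
```

```text
t: 6.9
tcp_pos: [0.5707, -0.2795, 0.1091]
tool_rot: [-0.0, 0.725, 0.689, -0.0]
wrist_force: [0.7, 0.1, -0.8]
grip_width: 0.009
gripper_force: 39.4
t 6.9 tcp [ 0.571 -0.28   0.109] q [-0.566  0.363  1.675 -0.     1.105 -0.514] w [ 0.681  0.073 -0.758]
shift units(now axes) [ 1.027 -4.074  2.379] mm [-160.668   49.509  -95.056]
turn units [-0.004 -0.002  0.004] | shift units(target axes) [ 1.026 -4.076  2.376]
```

View pics/w2.png

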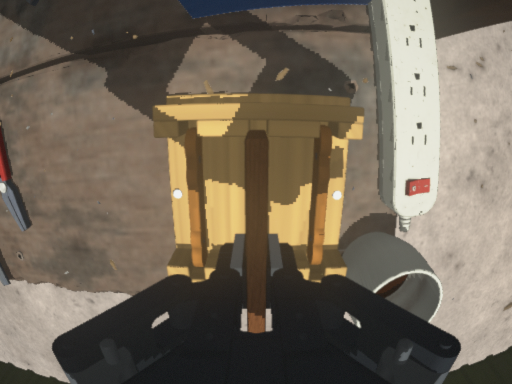

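The blank is held upright and clear of the rack, running from (257,135) to (257,330), with both shaped scales still in place. I'll take it to the free bench near (0.41,-0.23).

```bash
python3 -m pendant '[[[0.1,-0.4,0],[0,0,0],0],[[0.2,-0.8,0],[0,0,0],0],[[0.2,-0.8,0],[0,0,0],0],[[0.2,-0.8,0],[0,0,0],0],[[0.2,-0.8,0],[0,0,0],0],[[0.13,-0.47,0.4],[0,0,0],0],[[0,0,0.8],[0,0,0],0],[[0,0,0.6],[0,0,0],0],[[0,0,0.4],[0,0,0],0],[[0,0,0.15],[0,0,0],0],[[0,0,0],[0,0,0],0],[[0,0,0],[0,0,0],0]]'
python3 -c "
from h import *
plan([.41,-.23,.010],yaw_rot(-3))"
```

```text
t: 8.45
tcp_pos: [0.4114, -0.2307, 0.0161]
tool_rot: [0.001, 0.725, 0.689, 0.0]
wrist_force: [-0.8, -0.9, -1.2]
grip_width: 0.0087
gripper_force: 39.5
t 8.45 tcp [ 0.411 -0.231  0.016] q [-0.66   0.205  2.099  0.     0.836 -0.608] w [-0.755 -0.886 -1.235]
shift units(now axes) [ 0.016 -0.036  0.153] mm [-1.4    0.727 -6.12 ]
turn units [0.011 0.007 0.004] | shift units(target axes) [ 0.016 -0.036  0.153]
```

```bash
python3 -m pendant '[[[0,0,0.1],[0,0,0],0],[[0,0,0.04],[0,0,0],0],[[0,0,0],[0,0,0],0],[[0,0,0],[0,0,0],0]]'
```

```text
t: 8.95
tcp_pos: [0.4106, -0.2302, 0.0097]
tool_rot: [0.0, 0.725, 0.689, -0.0]
wrist_force: [-0.1, 0.0, -0.2]
grip_width: 0.0093
gripper_force: 39.5
```

```bash
python3 -m pendant '[[[0,0,0],[0,0,0],0.15],[[0,0,0],[0,0,0],0.3],[[0,0,0],[0,0,0],0.3],[[0,0,-0.5],[0,0,0],0.3],[[0,0,-1],[0,0,0],0.3],[[0,0,-0.5],[0,0,0],0.1],[[0,1,0],[0,0,0],0],[[0,0.1,0],[0,0,0],0],[[0,0,0.7],[0,0,0],0],[[0,0,0.7],[0,0,0],0],[[0,0,0],[0,0,0],0],[[0,0,0],[0,0,0],0]]'
python3 - <<'E'
from h import *
plan([.41,-.23,.032],yaw_rot(-3))
from station import viewer
c=viewer.capture("top");np.savez("top1.npz",**c);cv2.imwrite("pics/top1.png",cv2.resize(c["img"][180:330,280:420,::-1],None,fx=4,fy=4,interpolation=cv2.INTER_CUBIC))
E
```

```text
t: 10.45
tcp_pos: [0.4545, -0.2326, 0.0341]
tool_rot: [0.0, 0.725, 0.689, -0.0]
wrist_force: [0.0, -0.5, -0.5]
grip_width: -0.0001
gripper_force: 0.0
t 10.45 tcp [ 0.454 -0.233  0.034] q [-0.61   0.243  2.005 -0.     0.894 -0.558] w [ 0.02  -0.498 -0.467]
shift units(now axes) [ 0.007 -1.114  0.053] mm [-44.495   2.574  -2.128]
turn units [0.    0.001 0.003] | shift units(target axes) [ 0.006 -1.114  0.053]
```

View pics/top1.png

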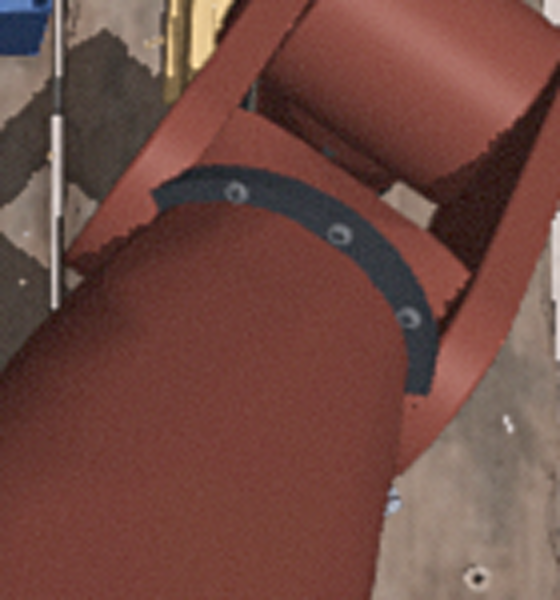

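The arm hides the blank in the top view. I'll push, then check with the wrist camera.

```bash
python3 -m pendant '[[[0,-0.25,0],[0,0,0],0],[[0,-0.25,0],[0,0,0],0],[[0,-0.25,0],[0,0,0],0],[[0,-0.25,0],[0,0,0],0],[[0,-0.2,0],[0,0,0],0],[[0,0,0],[0,0,0],0],[[0,0,-1],[0,0,0],0.5],[[0,0,-1],[0,0,0],1],[[0,0,-1],[0,0,0],1],[[0,0,-1],[0,0,0],1],[[0,0,0],[0,0,0],1],[[0,0,0],[0,0,0],1]]'
python3 - <<'E'
from h import *
from station import viewer,monitor
s=monitor.state();c=viewer.capture("wrist");np.savez("w3.npz",**c,tcp=s["tcp_pos"],tr=s["tool_rot"]);cv2.imwrite("pics/w3.png",c["img"][:,:,::-1])
print(s["t"],s["tcp_pos"])
E
```

```text
t: 12.0
tcp_pos: [0.4064, -0.2297, 0.1932]
tool_rot: [-0.0, 0.725, 0.689, -0.0]
wrist_force: [-0.7, 0.2, -0.7]
grip_width: 0.0853
gripper_force: 0.0
12.0 [ 0.40641045 -0.22969637  0.19322349]
```

View pics/w3.png

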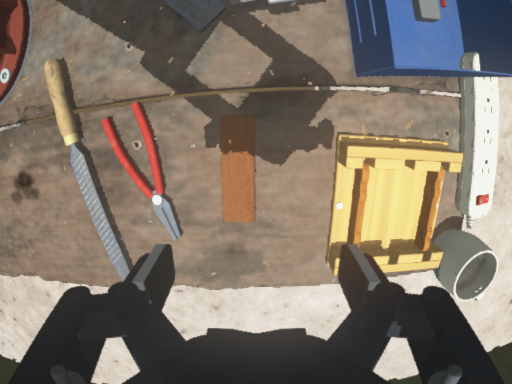

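The blank lies flat, with corners near (222,116), (254,116), (255,221) and (221,221). Colour segmentation will give its exact pose.

```bash
python3 - <<'E'
from h import *
c=dict(np.load("w3.npz")); np.set_printoptions(precision=4,suppress=True)
hsv=cv2.cvtColor(c["img"],cv2.COLOR_RGB2HSV)[105:235,205:275]; print(hsv[60,30],hsv[20,30],hsv[60,5])
m=((hsv[...,1]>115)&(hsv[...,0]<20)).astype(np.uint8)
m=cv2.morphologyEx(m,cv2.MORPH_OPEN,np.ones((3,3),np.uint8))
n,l,st,_=cv2.connectedComponentsWithStats(m); k=1+np.argmax(st[1:,4]); print(st[k])
v,u=np.nonzero(l==k); W=np.array([watz(c,a+205,b+105,.01)[:2] for a,b in zip(u,v)])
r=cv2.minAreaRect((W*1000).astype(np.float32)); print(r,W.mean(0))
for q in [(222,116),(254,116),(255,221),(221,221)]: print(watz(c,*q,.01))
E
```

```text
[ 13 143 180] [ 13 119  90] [ 14  77 158]
[  16   11   34  106 3053]
((386.34124755859375, -228.0530548095703), (122.22486114501953, 36.931312561035156), 86.89507293701172) [ 0.3874 -0.2311]
[ 0.3734 -0.1659  0.01  ]
[ 0.4081 -0.1681  0.01  ]
[ 0.4026 -0.2899  0.01  ]
[ 0.3623 -0.288   0.01  ]
```

```bash
python3 -c "
from h import *
plan([.3865,-.229,.002],yaw_rot(-3))"
python3 -m pendant '[[[0.02,-0.5,0],[0,0,0],0.7],[[0,0,1],[0,0,0],0.7],[[0,0,1],[0,0,0],0.7],[[0,0,1],[0,0,0],0.7],[[0,0,0.8],[0,0,0],0.7],[[0,0,0.5],[0,0,0],0.7],[[0,0,0.25],[0,0,0],0.7],[[0,0,0],[0,0,0],0.7],[[0,0,0],[0,0,0],0.7]]'
python3 -c "
from h import *
plan([.3865,-.229,.002],yaw_rot(-3))"
```

```text
t 12.05 tcp [ 0.406 -0.229  0.192] q [-0.665 -0.089  2.013  0.     1.221 -0.613] w [ 0.291 -0.402 -0.326]
shift units(now axes) [-0.024 -0.476  4.76 ] mm [ -19.406    0.324 -190.375]
turn units [-0.014 -0.01   0.004] | shift units(target axes) [-0.017 -0.485  4.759]
t: 13.18
tcp_pos: [0.3872, -0.2285, 0.0122]
tool_rot: [0.001, 0.725, 0.689, 0.0]
wrist_force: [0.6, 0.5, 0.4]
grip_width: 0.0599
gripper_force: 0.0
t 13.175 tcp [ 0.387 -0.228  0.012] q [-0.689  0.172  2.149  0.     0.819 -0.638] w [0.553 0.496 0.437]
shift units(now axes) [-0.014 -0.016  0.256] mm [ -0.67   -0.521 -10.245]
turn units [0.007 0.005 0.003] | shift units(target axes) [-0.014 -0.016  0.256]
```

```bash
python3 -m pendant '[[[0,0,0.22],[0,0,0],0.65],[[0,0,0],[0,0,0],0.55],[[0,0,0],[0,0,0],0.5],[[0,0,0],[0,0,0],0.35],[[0,0,0],[0,0,0],0.3],[[0,0,0],[0,0,0],0.2],[[0,0,0],[0,0,0],0.2]]' 50
```

```text
t: 14.05
tcp_pos: [0.3871, -0.2285, 0.0034]
tool_rot: [0.0, 0.725, 0.689, 0.0]
wrist_force: [-0.6, 0.1, 4.7]
grip_width: 0.0356
gripper_force: 50.5
```

```bash
python3 -m pendant '[[[0,0,-0.2],[0,0,0],0.2],[[0,0,-0.8],[0,0,0],0.2],[[0,0,-1],[0,0,0],0.2],[[0,0,-1],[0,0,0],0.2],[[0,0,-0.7],[0,0,0],0.2],[[0,0,0],[0,0,1],0.2],[[0,0,0],[0,0,1],0.2],[[0,0,0],[0,0,1],0.2],[[0,0,0],[0,0,1],0.2],[[0,0,0],[0,0,1],0.2]]' 50
python3 -m pendant '[[[0,0,0],[0,0,1],0.2],[[0,0,0],[0,0,1],0.2],[[0,0,0],[0,0,1],0.2],[[0,0,0],[0,0,1],0.2],[[0,0,0],[0,0,0.88],0.2],[[0,0,0],[0,0,0],0.2]]'
python3 -c "
from h import *
plan([.4228,.0745,.15],yaw_rot(-81.9))"
```

```text
t: 15.3
tcp_pos: [0.3861, -0.2277, 0.1505]
tool_rot: [-0.0, 0.918, 0.397, -0.0]
wrist_force: [-0.5, 0.1, -1.7]
grip_width: 0.0361
gripper_force: 50.3
t: 16.05
tcp_pos: [0.3862, -0.2277, 0.1505]
tool_rot: [-0.0, 0.998, 0.07, -0.0]
wrist_force: [-0.7, -0.2, 0.2]
grip_width: 0.0361
gripper_force: 50.3
t 16.05 tcp [ 0.386 -0.228  0.151] q [-0.69  -0.079  2.088  0.     1.133  0.74 ] w [-0.698 -0.151  0.171]
shift units(now axes) [ 1.966 -7.352  0.017] mm [ 36.587 302.211  -0.545]
turn units [-0.005  0.004 -0.004] | shift units(target axes) [ 1.97  -7.351  0.014]
```

```bash
python3 -m pendant '[[[0.1,-0.35,0],[0,0,0],0.2],[[0.25,-1,0],[0,0,0],0.2],[[0.27,-1,0],[0,0,0],0.2],[[0.27,-1,0],[0,0,0],0.2],[[0.27,-1,0],[0,0,0],0.2],[[0.27,-1,0],[0,0,0],0.2],[[0.27,-1,0],[0,0,0],0.2],[[0.27,-1,0],[0,0,0],0.2],[[0,0,0.5],[0,0,0],0.2],[[0,0,0.5],[0,0,0],0.2],[[0,0,0],[0,0,0],0.2],[[0,0,0],[0,0,0],0.2]]'
python3 - <<'E'
from h import *
plan([.4228,.0745,.0155],yaw_rot(-81.9))
from station import viewer,monitor
s=monitor.state();c=viewer.capture("wrist");np.savez("w4.npz",**c,tcp=s["tcp_pos"],tr=s["tool_rot"]);cv2.imwrite("pics/w4.png",cv2.resize(c["img"][60:384,120:400,::-1],None,fx=1.85,fy=1.85,interpolation=cv2.INTER_CUBIC))
E
```

```text
t: 17.55
tcp_pos: [0.424, 0.0743, 0.1114]
tool_rot: [-0.0, 0.998, 0.07, 0.0]
wrist_force: [1.1, -0.8, -0.6]
grip_width: 0.0362
gripper_force: 50.4
t 17.55 tcp [0.424 0.074 0.111] q [ 0.01  -0.061  2.156  0.     1.046  1.441] w [ 1.128 -0.772 -0.593]
shift units(now axes) [-0.03  -0.009  2.398] mm [ -1.172   0.21  -95.939]
turn units [-0.    -0.004 -0.009] | shift units(target axes) [-0.028 -0.009  2.398]
```

View pics/w4.png

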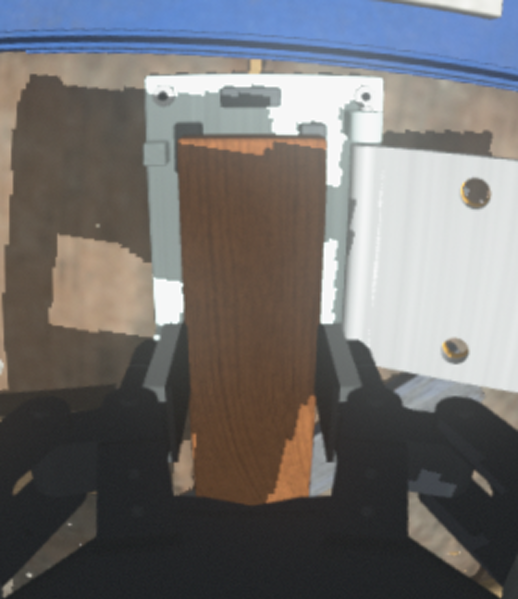

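```bash
python3 - <<'E'
from h import *
c=dict(np.load("w4.npz")); np.set_printoptions(precision=4,suppress=True)
Rt=rot(c["tr"]); w=lambda x,y,z: watz(c,120+(x+.5)/1.85-.5,60+(y+.5)/1.85-.5,z)
T=lambda p:(Rt.T@(p-c["tcp"]))*1000
for x,y in((178,137),(326,139),(179,145),(327,148),(195,498),(310,497)):
    print((x,y),"top",T(w(x,y,.118)),"bot",T(w(x,y,.108)))
e=w(250,104,.02); print("end block inner edge",e,w(220,104,.02),w(280,106,.02),"block centre",w(250,96,.02))
for x,y in((146,75),(384,77)): print("plate far corners",w(x,y,.012))
print("L/R block faces",w(176,128,.02),w(326,128,.02), "d")
g=c["img"][60:384,120:400].astype(int); col=int(250/1.85)
for r in range(70,84): print(r,g[r,col],g[r,col-25])
E
```

```text
(178, 137) top [ 62.9099 -18.1211  -6.5234] bot [ 61.8639 -19.4715   3.4761]
(326, 139) top [62.3775 18.3346 -6.5259] bot [61.2919 19.6887  3.4734]
(179, 145) top [ 60.9089 -17.9202  -6.5246] bot [ 59.7144 -19.2557   3.4748]
(327, 148) top [60.1324 18.6365 -6.5272] bot [58.8803 20.013   3.4719]
(195, 498) top [-51.9048 -18.7168  -6.5902] bot [-61.4684 -20.1114   3.4044]
(310, 497) top [-51.4895  19.017   -6.5922] bot [-61.0222  20.4217   3.4022]
end block inner edge [0.4897 0.0843 0.02  ] [0.488  0.0968 0.02  ] [0.4906 0.0717 0.02  ] block centre [0.493  0.0847 0.02  ]
plate far corners [0.4965 0.131  0.012 ]
plate far corners [0.5106 0.0278 0.012 ]
L/R block faces [0.4755 0.114  0.02  ] [0.4843 0.051  0.02  ] d
70 [163 175 172] [150 162 160]
71 [159 170 167] [148 159 156]
72 [132 134 129] [126 128 124]
73 [106  99  92] [101  95  89]
74 [121 104  91] [109  91  80]
75 [161 124 100] [147 111  89]
76 [186 137 106] [170 124  93]
77 [195 142 106] [183 131  96]
78 [194 142 107] [177 127  95]
79 [192 141 106] [117  94  79]
80 [192 140 105] [104  88  76]
81 [190 138 104] [103  87  75]
82 [169 126  97] [102  85  74]
83 [119  99  86] [101  85  73]
```

The held blank is centred in the fingers, with its far end at crop row 137. The end block's inner edge is at (250,104). I'll lower to just above the blocks and check the end gap from close by.

```bash
python3 -m pendant '[[[0,0,0.6],[0,0,0],0.2],[[0,0,0.7],[0,0,0],0.2],[[0,0,0.5],[0,0,0],0.2],[[0,0,0.3],[0,0,0],0.2],[[0,0,0],[0,0,0],0.2],[[0,0,0],[0,0,0],0.2],[[0,0,0],[0,0,0],0.2]]'
python3 - <<'E'
from h import *
plan([.4245,.0745,.0155],yaw_rot(-81.9))
from station import viewer,monitor
s=monitor.state();c=viewer.capture("wrist");np.savez("w5.npz",**c,tcp=s["tcp_pos"],tr=s["tool_rot"]);cv2.imwrite("pics/w5.png",cv2.resize(c["img"][80:220,170:360,::-1],None,fx=4,fy=4,interpolation=cv2.INTER_CUBIC))
E
```

```text
t: 18.48
tcp_pos: [0.4249, 0.074, 0.0279]
tool_rot: [0.0, 0.998, 0.07, 0.001]
wrist_force: [-0.1, 0.2, -1.2]
grip_width: 0.036
gripper_force: 50.4
t 18.475 tcp [0.425 0.074 0.028] q [0.009 0.102 2.189 0.    0.848 1.441] w [-0.105  0.229 -1.242]
shift units(now axes) [-0.008 -0.013  0.309] mm [ -0.376   0.483 -12.377]
turn units [ 0.002 -0.015 -0.014] | shift units(target axes) [-0.008 -0.013  0.309]
```

View pics/w5.png

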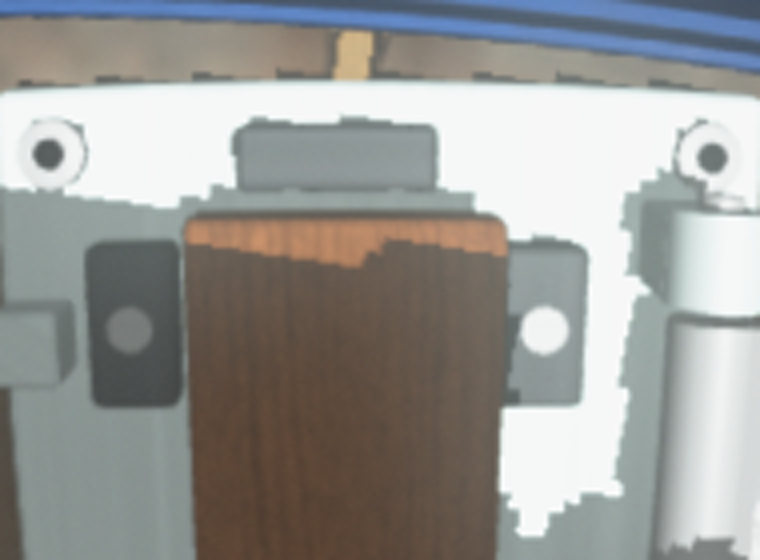

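```bash
python3 - <<'E'
from h import *
c=dict(np.load("w5.npz")); np.set_printoptions(precision=2,suppress=True)
Rj=yaw_rot(-81.9); w=lambda x,y,z: watz(c,170+(x+.5)/4-.5,80+(y+.5)/4-.5,z)
T=lambda p:(Rj.T@(p-c["tcp"]))*1000
zt=c["tcp"][2]+.0066
for n,x,y,z in (("far L",186,222,zt),("far R",507,222,zt),("far mid",346,214,zt),("far mid",346,217,zt),("L@330",188,330,zt),("R@330",505,330,zt),("L@540",194,540,zt),("R@540",497,540,zt),
 ("endblk in",336,190,.02),("endblk L",237,160,.02),("endblk R",437,160,.02),("endblk out",336,124,.02),("Lblk in",182,330,.02),("Lblk out",90,330,.02),("Rblk out",586,330,.02),("screwL",129,330,.02),("screwR",545,330,.02),("Lbolt",48,154,.012),("Rbolt",712,157,.012)):
    print(n,T(w(x,y,z))[:2])
E
```

```text
far L [ 62.32 -17.96]
far R [62.22 18.65]
far mid [63.03  0.29]
far mid [62.68  0.29]
L@330 [ 49.7 -18.1]
R@330 [49.59 18.72]
L@540 [ 23.58 -18.44]
R@540 [23.47 18.67]
endblk in [64.6  -0.94]
endblk L [ 68.53 -13.29]
endblk R [68.42 11.67]
endblk out [72.92 -0.91]
Lblk in [ 46.81 -20.84]
Lblk out [ 47.   -32.98]
Rblk out [46.78 31.36]
screwL [ 46.91 -27.79]
screwR [46.72 25.94]
Lbolt [ 69.69 -39.53]
Rbolt [69.46 49.84]
```

The end gap is 1.9 mm, which is right for a centred blank. The nest centre is about 1 mm to the tool's -y side, so I'll correct that and lower.

```bash
python3 -m pendant '[[[0,-0.028,0],[0,0,0],0.2],[[0,0,0.1],[0,0,0],0.2],[[0,0,0.1],[0,0,0],0.2],[[0,0,0.06],[0,0,0],0.2],[[0,0,0.03],[0,0,0],0.2],[[0,0,0],[0,0,0],0.2],[[0,0,0],[0,0,0],0.2]]'
```

```text
t: 19.4
tcp_pos: [0.4233, 0.0751, 0.0154]
tool_rot: [-0.0, 0.998, 0.07, -0.001]
wrist_force: [-3.3, -0.9, 5.6]
grip_width: 0.0361
gripper_force: 51.0
```

```bash
python3 -m pendant '[[[0,0,0],[0,0,0],0.46],[[0,0,0],[0,0,0],0.5],[[0,0,0],[0,0,0],0.52],[[0,0,-0.3],[0,0,0],0.52],[[0,0,-0.7],[0,0,0],0.52],[[0,0,-1],[0,0,0],0.52],[[0,0,-1],[0,0,0],0.3],[[0,0,0],[0,0,0],0],[[0,0,0],[0,0,0],0],[[0,0,0],[0,0,0],0]]'
python3 - <<'E'
from h import *
from station import viewer,monitor
s=monitor.state();c=viewer.capture("wrist");np.savez("w6.npz",**c,tcp=s["tcp_pos"],tr=s["tool_rot"]);np.set_printoptions(precision=4,suppress=True)
print(s["t"],s["tcp_pos"],s["wrist_force"])
hsv=cv2.cvtColor(c["img"],cv2.COLOR_RGB2HSV); 
m=((hsv[...,1]>75)&(hsv[...,0]<22)&(hsv[...,0]>5)).astype(np.uint8)
n,l,st,ce=cv2.connectedComponentsWithStats(m)
J=yaw_rot(-81.9); o=np.array([.4236,.0748,.022])
for k in np.argsort(-st[1:,4])[:4]+1:
    v,u=np.nonzero(l==k); W=np.array([(J.T@(watz(c,a,b,.022)-o))[:2] for a,b in zip(u,v)])*1000
    print(st[k],cv2.minAreaRect(W.astype(np.float32)))
E
```

```text
t: 20.65
tcp_pos: [0.4223, 0.0751, 0.1338]
tool_rot: [-0.0, 0.998, 0.07, -0.002]
wrist_force: [-1.0, 0.9, -0.0]
grip_width: -0.0001
gripper_force: 0.0
20.65 [0.4223 0.0751 0.1338] [-1.0493  0.8692 -0.0305]Traceback (most recent call last):
  File "<stdin>", line 10, in <module>
  File "h.py", line 20, in watz
    d=np.array([np.sin(th)*x/r,-np.sin(th)*y/r,-np.cos(th)]); M=c["mount"]; Rt=rot(c["tr"])
                                                                                   ~^^^^^^
KeyError: 'tr'
```

```bash
python3 - <<'E'
from h import *
c=dict(np.load("w6.npz"));np.set_printoptions(precision=4,suppress=True)
hsv=cv2.cvtColor(c["img"],cv2.COLOR_RGB2HSV); 
J=yaw_rot(-81.9); o=np.array([.4236,.0748,.022])
def pix(x,y,z=.022): # inverse via grid search
    from scipy.optimize import least_squares
    return least_squares(lambda q:(J.T@(watz(c,*q,z)-(o+J@np.array([x,y,0]))))[:2]*1000,[256,200]).x
V=lambda x,y:(lambda q:hsv[int(round(q[1])),int(round(q[0]))])(pix(x/1000,y/1000))
print("along x at y=0"); 
for y in (-8,8): print([(x,*V(x,y)) for x in range(52,72,1)])
for x in (10,35): print("across",[(y,*V(x,y)) for y in list(range(-26,-13))+list(range(13,27))])
# depth-derived heights over blank
K=c["mtx"];M=c["mount"];Rt=rot(c["tr"])
def height(x,y):
    u,v=pix(x/1000,y/1000); d=c["depth"][int(round(v)),int(round(u))]; X,Y=u-K[0,2],v-K[1,2]; r=np.hypot(X,Y); th=r/K[0,0]
    ray=np.array([np.tan(th)*X/r,-np.tan(th)*Y/r,-1])*d; return ((c["tcp"]+Rt@(M[:3,:3]@ray+M[:3,3]))[2]*1000).round(1)
print([[height(x,y) for y in (-14,0,14)] for x in (-40,-20,0,20,40,55)])
E
```

```text
along x at y=0
[(52, np.uint8(12), np.uint8(63), np.uint8(110)), (53, np.uint8(12), np.uint8(63), np.uint8(110)), (54, np.uint8(13), np.uint8(63), np.uint8(109)), (55, np.uint8(12), np.uint8(55), np.uint8(107)), (56, np.uint8(13), np.uint8(57), np.uint8(107)), (57, np.uint8(13), np.uint8(57), np.uint8(107)), (58, np.uint8(11), np.uint8(56), np.uint8(109)), (59, np.uint8(11), np.uint8(52), np.uint8(108)), (60, np.uint8(12), np.uint8(52), np.uint8(107)), (61, np.uint8(13), np.uint8(50), np.uint8(107)), (62, np.uint8(13), np.uint8(43), np.uint8(106)), (63, np.uint8(25), np.uint8(12), np.uint8(123)), (64, np.uint8(82), np.uint8(17), np.uint8(162)), (65, np.uint8(85), np.uint8(19), np.uint8(165)), (66, np.uint8(87), np.uint8(18), np.uint8(140)), (67, np.uint8(95), np.uint8(16), np.uint8(96)), (68, np.uint8(99), np.uint8(18), np.uint8(99)), (69, np.uint8(96), np.uint8(13), np.uint8(98)), (70, np.uint8(95), np.uint8(15), np.uint8(102)), (71, np.uint8(93), np.uint8(18), np.uint8(131))]
[(52, np.uint8(12), np.uint8(99), np.uint8(177)), (53, np.uint8(12), np.uint8(94), np.uint8(169)), (54, np.
[... 3189 characters left out ...]
(53), np.uint8(4), np.uint8(236)), (20, np.uint8(0), np.uint8(0), np.uint8(247)), (21, np.uint8(0), np.uint8(0), np.uint8(247)), (22, np.uint8(0), np.uint8(0), np.uint8(247)), (23, np.uint8(0), np.uint8(0), np.uint8(247)), (24, np.uint8(0), np.uint8(0), np.uint8(247)), (25, np.uint8(0), np.uint8(0), np.uint8(247)), (26, np.uint8(0), np.uint8(0), np.uint8(247))]
[[np.float64(18.7), np.float64(19.4), np.float64(20.7)], [np.float64(19.5), np.float64(20.2), np.float64(20.7)], [np.float64(18.6), np.float64(20.6), np.float64(19.5)], [np.float64(19.5), np.float64(20.0), np.float64(19.3)], [np.float64(19.8), np.float64(19.7), np.float64(19.1)], [np.float64(19.0), np.float64(19.9), np.float64(20.6)]]
```

The blank is seated flat and centred. Next is the leaf: move past the tab to the hinge side and tilt the shut fingers 45°, pointing down and toward the nest.

```bash
cat >> h.py <<'E'
def leafplan(pts,tilt=45):
    C=np.array([.4236,.0748,0]); J=yaw_rot(-81.9); xj=J[:,1]
    Rt=J@R.from_euler("x",tilt,degrees=True).as_matrix()
    P=[C+X/1000*xj+[0,0,Z/1000] for X,Z in pts]
    plan(P[0],Rt)
    from station import monitor
    p=monitor.state()["tcp_pos"]-C; print("now X,Z",p@xj*1000,p[2]*1000)
    for a,b in zip(P,P[1:]): print(np.round(Rt.T@(b-a)/.04,2))
E
python3 -m pendant '[[[0,0.8,-0.4],[0,0,0],0],[[0,0.9,-0.2],[0,0,0],0],[[0,0.9,0],[0,0,0],0],[[0,0.9,0],[0,0,0],0],[[0,0.5,0],[0,0,0],0],[[0,0,0],[1,0,0],0],[[0,0,0],[1,0,0],0],[[0,0,0],[1,0,0],0],[[0,0,0],[1,0,0],0],[[0,0,0],[1,0,0],0],[[0,0,0],[0.62,0,0],0],[[0,0,0],[0,0,0],0]]' 40
python3 -c "
from h import *
leafplan([(160,150),(150,38)])"
```

```text
t: 22.2
tcp_pos: [0.445, -0.0836, 0.1571]
tool_rot: [-0.383, 0.921, 0.063, -0.028]
wrist_force: [0.2, 0.9, -0.3]
grip_width: -0.0001
gripper_force: 0.0
t 22.2 tcp [ 0.445 -0.084  0.157] q [-0.684  0.279  1.877  0.502  1.615  0.607] w [ 0.241  0.934 -0.317]
shift units(now axes) [0.029 0.129 0.122] mm [ 1.153 -0.024 -7.115]
turn units [-0.015  0.    -0.039] | shift units(target axes) [0.028 0.129 0.122]
now X,Z 159.81396810236177 157.11465954953957
[-0.    1.8   2.16]
```

```bash
python3 -m pendant '[[[0.03,0.3,0.35],[0,0,0],0],[[0,0.47,0.54],[0,0,0],0],[[0,0.47,0.54],[0,0,0],0],[[0,0.4,0.45],[0,0,0],0],[[0,0.25,0.29],[0,0,0],0],[[0,0,0],[0,0,0],0],[[0,0,0],[0,0,0],0]]'
python3 - <<'E'
from h import *
f=np.linspace(2.66,0,23); rho=np.linspace(90,80,23)
pts=[(48-r*np.cos(a)+15*np.sin(a),26.8+r*np.sin(a)+15*np.cos(a)) for a,r in zip(f,rho)]
print(np.round(pts).tolist())
leafplan(pts)
E
```

```text
t: 23.08
tcp_pos: [0.4466, -0.0756, 0.045]
tool_rot: [-0.381, 0.922, 0.065, -0.026]
wrist_force: [0.0, -0.8, 1.2]
grip_width: 0.0003
gripper_force: 0.0
[[135.0, 55.0], [130.0, 65.0], [125.0, 75.0], [118.0, 83.0], [111.0, 91.0], [102.0, 97.0], [93.0, 103.0], [83.0, 107.0], [73.0, 111.0], [63.0, 113.0], [53.0, 113.0], [42.0, 113.0], [32.0, 111.0], [22.0, 108.0], [13.0, 104.0], [4.0, 99.0], [-4.0, 93.0], [-11.0, 86.0], [-17.0, 78.0], [-23.0, 70.0], [-27.0, 61.0], [-30.0, 51.0], [-32.0, 42.0]]
t 23.075 tcp [ 0.447 -0.076  0.045] q [-0.671  0.466  1.896  0.515  1.426  0.511] w [ 0.018 -0.829  1.165]
shift units(now axes) [-0.039 -0.487  0.127] mm [-3.973 17.002 10.154]
turn units [ 0.011 -0.014 -0.003] | shift units(target axes) [-0.038 -0.487  0.128]
now X,Z 152.10305145302328 45.039581331574205
[ 0.   -0.26 -0.1 ]
[-0.   -0.26 -0.07]
[ 0.   -0.27 -0.03]
[ 0.   -0.27 -0.  ]
[-0.   -0.27  0.03]
[ 0.   -0.26  0.06]
[-0.   -0.25  0.09]
[-0.   -0.23  0.12]
[-0.   -0.22  0.15]
[ 0.   -0.2   0.17]
[ 0.   -0.17  0.19]
[-0.   -0.15  0.21]
[-0.   -0.12  0.23]
[ 0.   -0.09  0.24]
[ 0.   -0.06  0.25]
[-0.   -0.03  0.25]
[-0.   -0.    0.25]
[0.   0.03 0.25]
[0.   0.06 0.24]
[-0.    0.08  0.23]
[0.   0.11 0.22]
[-0.    0.14  0.2 ]
```

First to the contact point, then the first third of the arc.

```bash
python3 -m pendant '[[[-0.03,-0.25,0.06],[0,0,0],0],[[0,-0.24,0.06],[0,0,0],0],[[0,-0.26,-0.1],[0,0,0],0],[[0,-0.26,-0.07],[0,0,0],0],[[0,-0.27,-0.03],[0,0,0],0],[[0,-0.27,0],[0,0,0],0],[[0,-0.27,0.03],[0,0,0],0],[[0,-0.26,0.06],[0,0,0],0]]'
python3 - <<'E'
from h import *
leafplan([(93,103)])
from station import viewer
c=viewer.capture("top"); np.savez("top2.npz",**c)
# leaf points: depth samples near the hinge/plate, in jig coords
C=np.array([.4236,.0748,0]); J=yaw_rot(-81.9); v,u=np.mgrid[180:300,150:300]
P=np.array([bydepth(c,a,b) for a,b in zip(u.ravel(),v.ravel())])-C
Q=np.c_[P@J[:,1],P@J[:,0],P[:,2]]*1000
for yy in (-40,40):
    for X in range(30,140,10):
        s=Q[(abs(Q[:,1]-yy)<8)&(abs(Q[:,0]-X)<5)]; print(yy,X,np.round([s[:,2].min(),np.median(s[:,2]),s[:,2].max()]) if len(s) else None)
E
```

```text
t: 24.08
tcp_pos: [0.4363, -0.0163, 0.1033]
tool_rot: [-0.381, 0.922, 0.064, -0.027]
wrist_force: [0.2, -2.2, -0.5]
grip_width: -0.0002
gripper_force: 0.8
t 24.075 tcp [ 0.436 -0.016  0.103] q [-0.592  0.296  1.986  0.557  1.467  0.603] w [ 0.242 -2.234 -0.545]
shift units(now axes) [ 0.006  0.023 -0.014] mm [ 0.398 -0.997 -0.254]
turn units [ 0.004 -0.007 -0.011] | shift units(target axes) [ 0.006  0.023 -0.014]
now X,Z 91.95706662241254 103.25406913178679
-40 30 [11. 18. 22.]
-40 40 [ 8. 14. 35.]
-40 50 [30. 40. 52.]
-40 60 [-1. 61. 77.]
-40 70 [-4. 84. 99.]
-40 80 [ -2. 104. 111.]
-40 90 [-4. -0.  3.]
-40 100 [-3.  0.  2.]
-40 110 [-4. -1.  3.]
-40 120 [-4. -0.  4.]
-40 130 [-4. -0.  4.]
40 30 [ 9. 18. 25.]
40 40 [ 9. 15. 34.]
40 50 [30. 41. 52.]
40 60 [52. 64. 78.]
40 70 [ 77.  87. 101.]
40 80 [ -3. 106. 110.]
40 90 [-6. -1.  3.]
40 100 [-5. -0.  3.]
40 110 None
40 120 None
40 130 [-2. -1.  0.]
```

The leaf is following as planned (about 1.96 rad). I'll run the rest of the arc.

```bash
python3 -m pendant '[[[0,-0.25,0.09],[0,0,0],0],[[0,-0.23,0.12],[0,0,0],0],[[0,-0.22,0.15],[0,0,0],0],[[0,-0.2,0.17],[0,0,0],0],[[0,-0.17,0.19],[0,0,0],0],[[0,-0.15,0.21],[0,0,0],0],[[0,-0.12,0.23],[0,0,0],0],[[0,-0.09,0.24],[0,0,0],0],[[0,-0.06,0.25],[0,0,0],0],[[0,-0.03,0.25],[0,0,0],0],[[0,0,0],[0,0,0],0]]'
python3 -c "
from h import *
leafplan([(-11,86)])"
```

```text
t: 25.5
tcp_pos: [0.4221, 0.0796, 0.0913]
tool_rot: [-0.382, 0.922, 0.064, -0.028]
wrist_force: [-0.5, -0.9, 1.1]
grip_width: 0.0
gripper_force: 0.0
t 25.5 tcp [0.422 0.08  0.091] q [-0.436  0.235  2.098  0.651  1.36   0.67 ] w [-0.523 -0.877  1.13 ]
shift units(now axes) [ 0.019 -0.012  0.201] mm [-0.093  6.072 -5.347]
turn units [-0.001  0.004 -0.015] | shift units(target axes) [ 0.019 -0.012  0.201]
now X,Z -4.975178442023633 91.3470397546158
```

```bash
python3 -m pendant '[[[0.02,0,0.25],[0,0,0],0],[[0,0.03,0.25],[0,0,0],0],[[0,0.06,0.24],[0,0,0],0],[[0,0.08,0.23],[0,0,0],0],[[0,0.11,0.22],[0,0,0],0],[[0,0.14,0.2],[0,0,0],0],[[0,0,0],[0,0,0],0],[[0,0,0],[0,0,0],0]]'
python3 -c "
from h import *
leafplan([(-32,36)])"
```

```text
t: 26.5
tcp_pos: [0.42, 0.1059, 0.0407]
tool_rot: [-0.381, 0.922, 0.064, -0.027]
wrist_force: [-0.1, 0.6, 0.5]
grip_width: -0.0004
gripper_force: 0.0
t 26.5 tcp [0.42  0.106 0.041] q [-0.386  0.331  2.117  0.7    1.248  0.624] w [-0.092  0.642  0.526]
shift units(now axes) [-0.02   0.071  0.095] mm [-0.889  0.579 -4.697]
turn units [ 0.007 -0.007 -0.012] | shift units(target axes) [-0.02   0.071  0.095]
now X,Z -31.301183639657705 40.69723713141628
```

```bash
python3 -m pendant '[[[0,0.05,0.05],[0,0,0],0],[[0,0.03,0.03],[0,0,0],0],[[0,0,0],[0,0,0],0]]'
python3 -m pendant '[[[0,0.03,0.03],[0,0,0],0],[[0,0,0],[0,0,0],0]]'
python3 -m pendant '[[[0,0.03,0.03],[0,0,0],0],[[0,0,0],[0,0,0],0]]'
```

```text
t: 26.88
tcp_pos: [0.4203, 0.1059, 0.0364]
tool_rot: [-0.381, 0.922, 0.064, -0.026]
wrist_force: [-0.4, -0.1, 0.9]
grip_width: 0.0001
gripper_force: 0.1
t: 27.12
tcp_pos: [0.4202, 0.106, 0.0346]
tool_rot: [-0.381, 0.922, 0.064, -0.027]
wrist_force: [-0.4, -0.0, 0.9]
grip_width: -0.0003
gripper_force: 0.2
t: 27.38
tcp_pos: [0.4204, 0.1061, 0.034]
tool_rot: [-0.382, 0.921, 0.065, -0.027]
wrist_force: [-1.3, -1.5, 6.5]
grip_width: 0.0001
gripper_force: 3.2
```

```bash
python3 -m pendant '[[[0,0.03,0.03],[0,0,0],0],[[0,0,0],[0,0,0],0]]'
python3 -m pendant '[[[0,0.04,0.04],[0,0,0],0],[[0,0,0],[0,0,0],0],[[0,0,0],[0,0,0],0]]'
```

```text
t: 27.62
tcp_pos: [0.4204, 0.1061, 0.0336]
tool_rot: [-0.383, 0.921, 0.065, -0.027]
wrist_force: [-3.7, -4.6, 15.2]
grip_width: 0.0001
gripper_force: 6.9
t: 28.0
tcp_pos: [0.4205, 0.1061, 0.0332]
tool_rot: [-0.385, 0.92, 0.066, -0.027]
wrist_force: [-6.0, -8.5, 24.1]
grip_width: -0.0001
gripper_force: 12.0
```

The leaf is against a hard stop. I'll retreat and verify.

```bash
python3 -m pendant '[[[0,-0.2,-0.2],[0,0,0],0],[[0,-0.5,-0.5],[0,0,0],0],[[0,-0.6,-0.8],[0,0,0],0],[[0,0,-1],[0,0,0],0],[[0,0,-1],[0,0,0],0],[[0,0.6,-0.8],[0,0,0],0],[[0,0.7,-0.7],[0,0,0],0],[[0,0.7,-0.7],[0,0,0],0],[[0,0.7,-0.7],[0,0,0],0],[[0,0.7,-0.7],[0,0,0],0],[[0,0,0],[0,0,0],0]]'
python3 - <<'E'
from h import *
from station import viewer,monitor
c=viewer.capture("top"); np.savez("top3.npz",**c); s=monitor.state(); print(s["t"],s["tcp_pos"],s["wrist_force"])
c0=dict(np.load("top0.npz"))
C=np.array([.4236,.0748,0]); J=yaw_rot(-81.9)
def grid(c):
    v,u=np.mgrid[180:300,150:300]
    P=np.array([bydepth(c,a,b) for a,b in zip(u.ravel(),v.ravel())])-C
    Q=np.c_[P@J[:,1],P@J[:,0],P[:,2]]*1000
    for yy in (-42,-12,12,42):
        print(yy,[(X,*np.round(np.median(s[:,2:],0),1)) for X in range(-50,61,10) if len(s:=Q[(abs(Q[:,1]-yy)<8)&(abs(Q[:,0]-X)<4)])])
grid(c)
# rack change vs start
d=np.abs(c["img"][120:220,310:420].astype(int)-c0["img"][120:220,310:420]).max(-1); print("rack diff px",(d>40).sum())
E
```

```text
t: 29.38
tcp_pos: [0.4569, -0.154, 0.1703]
tool_rot: [-0.381, 0.922, 0.063, -0.026]
wrist_force: [-0.1, 0.8, 0.5]
grip_width: -0.0001
gripper_force: 0.0
29.425 [ 0.45633249 -0.15231935  0.17025966] [-0.40355854  0.81074971 -0.57234179]
-42 [(-50, np.float64(1.3)), (-40, np.float64(28.1)), (-30, np.float64(29.7)), (-20, np.float64(29.7)), (-10, np.float64(29.2)), (0, np.float64(29.1)), (10, np.float64(29.7)), (20, np.float64(30.1)), (30, np.float64(29.3)), (40, np.float64(30.0)), (50, np.float64(31.1)), (60, np.float64(0.9))]
-12 [(-50, np.float64(27.6)), (-40, np.float64(29.8)), (-30, np.float64(29.6)), (-20, np.float64(30.0)), (-10, np.float64(30.2)), (0, np.float64(30.0)), (10, np.float64(30.0)), (20, np.float64(29.6)), (30, np.float64(29.5)), (40, np.float64(30.2)), (50, np.float64(31.0)), (60, np.float64(1.2))]
12 [(-50, np.float64(29.0)), (-40, np.float64(29.6)), (-30, np.float64(29.9)), (-20, np.float64(30.0)), (-10, np.float64(29.7)), (0, np.float64(29.8)), (10, np.float64(29.8)), (20, np.float64(30.0)), (30, np.float64(30.3)), (40, np.float64(30.2)), (50, np.float64(31.8)), (60, np.float64(0.4))]
42 [(-50, np.float64(-0.1)), (-40, np.float64(28.7)), (-30, np.float64(30.3)), (-20, np.float64(29.6)), (-10, np.float64(30.7)), (0, np.float64(28.8)), (10, np.float64(29.5)), (20, np.float64(30.2)), (30, np.float64(30.0)), (40, np.float64(30.4)), (50, np.float64(31.6)), (60, np.float64(0.4))]
rack diff px 4489
```

The leaf top is level at 29.8 mm, so it is fully shut, and the arm is clear. Handing in.

```bash
python3 -c "
from station import arm
print(arm.close_job())"
```

```text
the job is handed in; nothing more can be done
None
```

I handed the job in at about 29 s: the blank was drawn from the rack, laid flat on the bench, regrasped and seated centred in the nest, and the leaf is shut level at 29.8 mm. The shaped scales looked undisturbed in the last clear view of the rack, but I didn't re-measure them at the end, and no verdict came back.

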